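# Set a small cheese mould in its draining stand and close it with the follower

## Task

Get the second small cheese ready for pressing. First lower the open white mould upright into the empty steel draining stand so that it settles fully home in the conical collar, then put the blue follower into the mould, stem up, so that it sits level and fully home in the mould's tapered mouth. Set the parts down rather than dropping them, let go of everything, and leave the mould that is already filled and closed in the other stand, and everything else on the table, where it is.

Things in the scene. Friction and masses are not known exactly. Their poses are not given: they have to be found in the camera images.
- mould_mid (a point): Centre, half-way up, of the open white plastic cheese mould (round, yaw is of no matter; 96 mm tall, z up its axis, mouth up, loose, about 0.3 kg). It stands on the table at the start, this point 48 mm above its underside. Outside: 44 mm across at the underside, growing to 68 mm at 46 mm up, then a straight collar 68 mm across up to the rim, to be gripped there.
- mould: The same mould; origin at the centre of its underside, z up its axis. A cheese fills it to 53 mm above the underside; above that is a tapered bore, 45 mm across at the cheese and 61 mm at the rim, walls 4 to 8 mm.
- follower_mid (a point): Centre, half-way up, of the blue follower: a tapered plastic plug 31 mm tall, 47 mm across at its underside, 58 mm at its top, with a straight steel stem 26 mm across and 55 mm tall standing on it (86 mm in all, loose, about 0.2 kg, z up its axis). It stands stem up on the table at the start, this point 43 mm above its underside.
- follower: The same follower; origin at the centre of its underside, z up its axis. Home in the mould its underside is about 58 mm above the mould's underside and the plug's top about 7 mm below the mould's rim; it rests on the taper, a few mm clear of the cheese.
- stand_free: The EMPTY steel draining stand, fixed to the table: a foot 104 mm across and 10 mm thick, three posts and a conical collar open at both ends, 28 to 60 mm above the table, matching the mould's taper: bore 48 mm across below, 65 mm at its top, 75 mm outside. Origin: centre of the foot's underside, on the table; z up. A mould that is home has its underside about 21 mm above this origin.
- stand_full: The other, identical stand, which already carries a filled mould with its follower in place. Origin: centre of the foot's underside, on the table.
- full_mould: The filled and closed mould in the other stand, not to be disturbed; same as the open one but with a blue follower and steel stem in it, 144 mm tall in all. Origin: centre of its underside.
- cheese_a: Small yellow cheese wheel, 90 mm across, 48 mm tall, loose, stays where it is. Origin: centre of its underside.
- cheese_b: Yellow cheese wheel, 110 mm across, 58 mm tall, loose, stays where it is. Origin: centre of its underside.
- jar: Amber jar with a lid, 64 mm across, 110 mm tall, loose, stays where it is. Origin: centre of its underside.
- brush: Brush lying on the table at the left, stays where it is.
- spatula: Spatula lying on the table at the right, stays where it is.
- dish: White bowl, 100 mm across, 40 mm tall, beyond the stands, stays where it is. Origin: centre of its underside.

How it is judged:
By the outcome, as a careful person would: the job done as asked, in the order asked, and still so for the second after the job is handed in, with the robot touching nothing.
It also fails if it takes over 64 s, if anything falls off the work surface, if the arm or the gripper's body presses on something with over 40 N, if the wrist force passes 120 N, or if a joint passes its speed limit or range.

## Robot

A 6-joint arm with a two-finger parallel gripper is mounted at the origin on the work surface. World frame = base frame: x ahead of the robot, y to its left, z up, the work surface at z = 0. Lengths are in m, angles in degrees, forces in N, time in s.
With the tool pointing down it reaches from about 0.3 to 0.775 m from the base axis. Payload 14.6 kg.
Tool frame: the origin (TCP) lies midway between the tips of the shut fingers; the grasp point (between the pads) lies 19 mm behind it; z points along the fingers, y is the line along which they close (so a half turn about z gives the same grasp; the last joint's range is limited). The gripper opens to 85 mm and grips with 20 to 120 N. Pads are 22 mm wide; open, the fingers measure 114 mm over their backs; the gripper's body (76 mm by 85 mm) begins 54 mm behind the grasp point. The pads swing forward as they close: fully open they stand 13 mm farther back than shut.
Start: joints at [64.423, 17.183, 87.147, -0, 75.671, -3.816], TCP at [0.204, 0.511, 0.231] pointing down, gripper open.
Joint ranges: [-173.82, 173.82], [-45.26, 126.66], [13.44, 144.39], [-59.66, 239.66], [0, 175.72], [-146.38, 146.38]. Speed limits (degrees/s): [127.2, 127.2, 147.25, 180, 180, 180].

## Interface

Orientations are given as [roll, pitch, yaw] about the fixed x, y, z axes, in that order (R = Rz(yaw) Ry(pitch) Rx(roll)).
In Python, from plant import readout, optics, order, models gives the robot as it stands.
- The arm moves only by the tool move_arm, never from a script. Its argument "targets" is one flat list of numbers, 4 for each row, row after row: the shift along the world's x, y, z as a fraction of full scale, then the turn about the world's z as a fraction of full scale. In form: [tx, ty, tz, twist, tx, ty, tz, twist, ...]. A call has exactly 8 rows; each row is the pose to reach, as a shift and turn from the pose commanded when the call began, turning the shorter way round; what a row does not reach only later rows make up. Full scale, the value 1, is 600 mm for a shift and pi rad for a turn. A row lasts 1/12 s, in which the tool goes at most 41.7 mm and 7.16 degrees, less where a joint would pass 70% of its speed; a pose out of reach is approached as far as the arm can. A call with a number of a shift or a turn outside -1 to 1 is refused whole. A call with a gripper value outside its range is refused whole. "hand" is the gripper's target within -1 to 1 (shut at 1, half-way at 0, fully open at -1), set as the call begins (left out, the last holds). The fingers move at their own pace and stop on an object; "grip_force" is the grip in N (left out, the last holds). Time passes only in rows, so rows that repeat a pose let the fingers close, or fill a call up. It gives the time, the measured TCP pose, the force, the opening and the grip force at its end, in the units of the state.
- readout.read_state(): the state, without advancing time (a new reading comes with each control period).
- optics.get_image(name): name is "scene" or "top" or "wrist"; returns (picture, depth): 420x560x3 uint8, red, green, blue; 420x560 float32, m along the optical axis (not along the pixel's ray), 0 where there is no reading.
- optics.camera_info(name): a dict with "fx", "fy", "cx", "cy" (pixels), "R" (3x3) and "t" (3): a world point X has camera coordinates R X + t; the wrist camera has in their place "mount" (4x4, takes a point from camera to tool coordinates, whose origin is the TCP and whose axes are the flange's). Camera axes: x right, y down, z forward; pixel columns grow to the right and rows downward; lengths in m; the calibration is good to about 2 mm. A picture is of the moment at which its call begins: read the wrist's pose just before it. camera_info takes no time and is no camera call.
- order.close_job(): hands the job in; it is judged then, once.
Trained networks look in the newest picture that a camera, given by its name, has taken for a name from the list of things; names that differ only in an ending like _2 or _b are one class to them, and where a whole thing is asked for, a point or a joint stands for the part that bears it (a point fixed in the world has none). Each returns a list of dicts, best first, with "p" (0 to 1); they miss things now and then, are a little off and sometimes report something else, mostly with a low value. They report only what shows in the picture. A call takes as long as a camera call.
- models.recognise(query, camera): "point" ([x, y, z] in m, in world coordinates, good to about 4 mm: the middle of the surface that is visible of it).
The state is a dict: "clock": time; "joints": joint angles; "dq": joint speeds; "tau": joint torques, N m; "tcp_pos": TCP position; "orientation": TCP orientation; "wrist_force": force on the tool from outside, world axes, zero at the start; "moment": the same for the moment, N m; "gripper_width": finger opening in m; "finger_force": force on a finger pad.
Only numpy, scipy, OpenCV 4.12 (cv2) and the standard library are available. Lean on these libraries where they do the work, as an engineer would, in place of code of your own. Each camera call takes 0.05 s, during which the arm holds its last target. There are 200 camera calls.

## Working session

There is one attempt and no reset: what is moved stays moved. The work goes in short steps, Python scripts to look and compute and a tool call to move; the robot and the scene stay as the last step left them, time stands still between calls to the robot, and variables do not carry over. Pictures are saved under pics/ and viewed, at most 10 in all, crops included, and the job is handed in when it is done.

Besides the shell and the picture viewer there is one more tool, called after ">>>" as name(argument=value, ...) on one line, values as JSON. move_arm: Moves the arm, as the interface text tells. Shift numbers are shares of 600 mm and turn numbers shares of pi rad, none past 1 either way. Its arguments: {"type":"object","properties":{"targets":{"type":"array"},"hand":{"type":"number"},"grip_force":{"type":"number"}},"required":["targets"]}

```bash
mkdir -p pics; ls
python3 - <<'E'
from plant import readout, optics, order, models
import cv2,numpy as np
s=readout.read_state();print({k:s[k] for k in('clock','tcp_pos','orientation','gripper_width','wrist_force')})
ims=[]
for c in('scene','top'):
    im,d=optics.get_image(c);np.savez('%s.npz'%c,im=im,d=d);cv2.imwrite('pics/%s0.png'%c,im[:,:,::-1])
    for q in('mould','follower','stand_free','full_mould','cheese_a','jar','dish'):
        print(c,q,[(np.round(r['point'],3).tolist(),round(r['p'],2)) for r in models.recognise(q,c)[:4]])
E
```

```text
pics
{'clock': 0.0, 'tcp_pos': array([0.20380486, 0.5106058 , 0.23072201]), 'orientation': array([-1.79936063e+02, -5.92783459e-03,  1.58239562e+02]), 'gripper_width': 0.08547773590702075, 'wrist_force': array([-0.01061959,  0.08411396,  0.0053216 ])}
scene mould [([0.454, -0.19, 0.068], 0.91), ([0.669, -0.153, 0.011], 0.25)]
scene follower [([0.466, 0.098, 0.034], 0.58)]
scene stand_free [([0.669, -0.154, 0.01], 0.74)]
scene full_mould [([0.652, 0.175, 0.111], 0.6), ([0.741, 0.008, 0.018], 0.49)]
scene cheese_a [([0.539, 0.37, 0.06], 0.92), ([0.582, 0.002, 0.05], 0.75), ([0.652, 0.176, 0.109], 0.31)]
scene jar [([0.517, -0.369, 0.082], 0.89)]
scene dish [([0.742, 0.007, 0.019], 0.86), ([0.73, -0.359, 0.003], 0.46), ([0.65, 0.176, 0.106], 0.22)]
top mould [([0.445, -0.19, 0.067], 0.73), ([0.768, 0.006, 0.018], 0.28)]
top follower [([0.453, 0.104, 0.033], 0.54)]
top stand_free [([0.662, -0.149, 0.01], 0.82), ([0.452, 0.097, 0.031], 0.74)]
top full_mould [([0.63, 0.183, 0.111], 0.94)]
top cheese_a [([0.515, 0.37, 0.06], 0.86), ([0.562, 0.005, 0.053], 0.78)]
top jar [([0.488, -0.364, 0.101], 0.82)]
top dish [([0.773, 0.004, 0.018], 0.6)]
```

View pics/scene0.png

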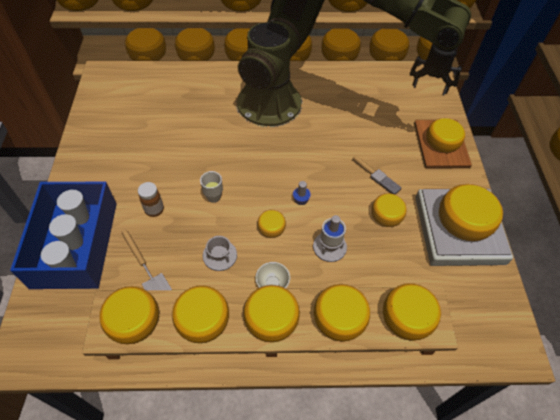

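View pics/top0.png

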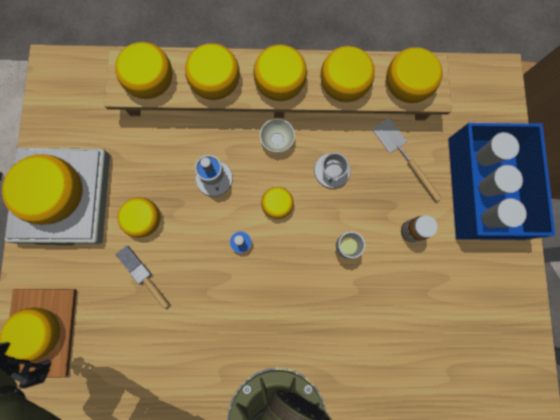

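```bash
cat > h.py <<'E'
import numpy as np
from plant import optics, readout
def cloud(c):
    z=np.load('%s.npz'%c);d=z['d'];K=optics.camera_info(c)
    v,u=np.mgrid[:d.shape[0],:d.shape[1]]
    P=np.stack([(u-K['cx'])/K['fx']*d,(v-K['cy'])/K['fy']*d,d],-1).astype(float)
    X=(P-K['t'])@K['R'];X[d<=0]=np.nan
    return X,z['im']
def circ(p):
    A=np.c_[2*p,np.ones(len(p))];s=np.linalg.lstsq(A,(p**2).sum(1),rcond=None)[0]
    return s[:2],np.sqrt(s[2]+s[0]**2+s[1]**2)
def band(X,c,r,z0,z1):
    P=X.reshape(-1,3);P=P[np.isfinite(P[:,0])]
    return P[(np.hypot(*(P[:,:2]-c).T)<r)&(P[:,2]>z0)&(P[:,2]<z1)]
E
python3 - <<'E'
from h import *
for c in('top','scene'):
    X,im=cloud(c)
    for n,xy,r,bs in(('mould',(.45,-.19),.06,[(.092,.1),(.06,.09)]),('stand',(.665,-.15),.07,[(.056,.065),(.03,.054),(.006,.014)]),('fol',(.455,.1),.05,[(.083,.09),(.04,.08),(.027,.035)])):
        for b in bs:
            p=band(X,xy,r,*b)
            if len(p)<8: print(c,n,b,len(p));continue
            m=(p[:,:2].min(0)+p[:,:2].max(0))/2;e=np.ptp(p[:,:2],axis=0)
            print(c,n,b,len(p),'mid',m.round(4),'ext',e.round(3),'z',np.median(p[:,2]).round(4),'circ',circ(p[:,:2]))
E
```

```text
top mould (0.092, 0.1) 130 mid [ 0.4445 -0.1852] ext [0.064 0.065] z 0.0955 circ (array([ 0.44446672, -0.1851792 ]), np.float64(0.031846829861740374))
top mould (0.06, 0.09) 205 mid [ 0.4427 -0.1837] ext [0.064 0.065] z 0.075 circ (array([ 0.44330317, -0.18260923]), np.float64(0.029416696807121043))
top stand (0.056, 0.065) 148 mid [ 0.6639 -0.1537] ext [0.071 0.072] z 0.0597 circ (array([ 0.66402344, -0.15378873]), np.float64(0.03419076421055315))
top stand (0.03, 0.054) 171 mid [ 0.6615 -0.155 ] ext [0.07  0.061] z 0.0439 circ (array([ 0.66206455, -0.15278244]), np.float64(0.03028372862244675))
top stand (0.006, 0.014) 627 mid [ 0.6645 -0.1523] ext [0.101 0.107] z 0.0101 circ (array([ 0.65835835, -0.15043559]), np.float64(0.03524865483203699))
top fol (0.083, 0.09) 75 mid [0.4562 0.1033] ext [0.023 0.023] z 0.0853 circ (array([0.45524987, 0.10288751]), np.float64(0.008977146492788695))
top fol (0.04, 0.08) 16 mid [0.4511 0.0996] ext [0.017 0.019] z 0.0637 circ (array([0.45539448, 0.10280643]), np.float64(0.012712969972253359))
top fol (0.027, 0.035) 248 mid [0.4547 0.1023] ext [0.0
[... 595 characters left out ...]
.1572] ext [0.069 0.068] z 0.0437 circ (array([ 0.6715477 , -0.15332659]), np.float64(0.03119473806505623))
scene stand (0.006, 0.014) 479 mid [ 0.6755 -0.1512] ext [0.091 0.111] z 0.0093 circ (array([ 0.67626698, -0.15132919]), np.float64(0.03642048220121017))
scene fol (0.083, 0.09) 30 mid [0.4607 0.1018] ext [0.02  0.022] z 0.086 circ (array([0.46106628, 0.10257317]), np.float64(0.008850197906566456))
scene fol (0.04, 0.08) 59 mid [0.4672 0.1028] ext [0.012 0.024] z 0.0618 circ (array([0.46304913, 0.10257208]), np.float64(0.009690715346047759))
scene fol (0.027, 0.035) 115 mid [0.4608 0.1019] ext [0.057 0.056] z 0.0302 circ (array([0.4599934, 0.1031036]), np.float64(0.022314215232659102))
```

The scene picture shows the open mould at pixel (211,184), the empty stand at (219,252), the follower at (302,195) and the filled mould at (333,235). The top view has the same layout, with the mould at (350,245), the stand at (333,170) and the follower at (240,243). The two cameras differ by about 6 mm in x, so I'll refine with the wrist camera.

>>> move_arm(targets=[0.05, -0.14, 0.03, 0, 0.12, -0.3, 0.08, 0, 0.2, -0.58, 0.1, 0, 0.2, -0.58, 0.1, 0, 0.2, -0.58, 0.1, 0, 0.2, -0.58, 0.1, 0, 0.2, -0.58, 0.1, 0, 0.2, -0.58, 0.1, 0], hand=-1)

```text
clock: 1.47
tcp_pos: [0.3113, 0.1985, 0.2861]
orientation: [180.0, 0.0, 158.3]
wrist_force: [1.7, -0.5, 0.1]
gripper_width: 0.0852
finger_force: 0.0
```

Run:
```python
from plant import optics
print(optics.camera_info('wrist'))
```

```text
{'fx': 296.68149808472515, 'fy': 296.68149808472515, 'cx': 281.1539141341518, 'cy': 211.41888976675955, 'mount': array([[-2.50229425e-03, -9.59961647e-01, -2.80120287e-01,
         7.14367354e-02],
       [ 9.99996614e-01, -2.60236033e-03, -1.47067707e-05,
         1.06890084e-04],
       [-7.14855987e-04, -2.80119375e-01,  9.59964908e-01,
        -1.43817649e-01],
       [ 0.00000000e+00,  0.00000000e+00,  0.00000000e+00,
         1.00000000e+00]])}
```

>>> move_arm(targets=[0.22, -0.62, 0.0, 0, 0.22, -0.62, 0.0, 0, 0.22, -0.62, 0, 0, 0.22, -0.62, 0, 0, 0.22, -0.62, 0, 0, 0.22, -0.62, 0, 0, 0.22, -0.62, 0, 0, 0.22, -0.62, 0, 0])

```text
clock: 2.13
tcp_pos: [0.423, -0.1162, 0.2859]
orientation: [180.0, 0.0, 158.2]
wrist_force: [0.4, 1.4, -0.1]
gripper_width: 0.0854
finger_force: 0.0
```

```bash
cat >> h.py <<'E'
from scipy.spatial.transform import Rotation as Ro
import cv2
def wrist(name=None):
    s=readout.read_state();im,d=optics.get_image('wrist');K=optics.camera_info('wrist');M=K['mount']
    v,u=np.mgrid[:d.shape[0],:d.shape[1]]
    P=np.stack([(u-K['cx'])/K['fx']*d,(v-K['cy'])/K['fy']*d,d],-1).astype(float)
    R=Ro.from_euler('xyz',s['orientation'],degrees=True).as_matrix()
    X=(P@M[:3,:3].T+M[:3,3])@R.T+s['tcp_pos'];X[d<=0]=np.nan
    if name: cv2.imwrite('pics/%s.png'%name,im[:,:,::-1])
    print('clk',round(s['clock'],2),'tcp',np.round(s['tcp_pos'],4),np.round(s['orientation'],2),'w',round(s['gripper_width'],4),'F',np.round(s['wrist_force'],1))
    return X,im
def rep(X,n,xy,r,bs):
    for b in bs:
        p=band(X,xy,r,*b)
        if len(p)<8: print(n,b,len(p));continue
        q=p[:,:2]
        c,R=cv2.minEnclosingCircle(q.astype(np.float32)) 
        print(n,b,len(p),'mid',((q.min(0)+q.max(0))/2).round(4),'ext',np.ptp(q,axis=0).round(3),'mec',np.round(c,4),round(R,4),'z',np.percentile(p[:,2],[5,50,95]).round(4))
E
python3 - <<'E'
from h import *
X,im=wrist('w1')
rep(X,'mould',(.447,-.185),.055,[(.09,.102),(.055,.09)])
rep(X,'stand',(.667,-.154),.06,[(.055,.066)])
E
```

```text
clk 2.13 tcp [ 0.423  -0.1162  0.2859] [1.7999e+02 5.0000e-02 1.5821e+02] w 0.0854 F [ 0.4  1.4 -0.1]
mould (0.09, 0.102) 793 mid [ 0.4459 -0.1853] ext [0.068 0.068] mec [ 0.4457 -0.1851] 0.0343 z [0.0908 0.0964 0.098 ]
mould (0.055, 0.09) 1511 mid [ 0.4435 -0.1827] ext [0.063 0.063] mec [ 0.4435 -0.1828] 0.0331 z [0.0552 0.0701 0.0882]
stand (0.055, 0.066) 364 mid [ 0.662 -0.154] ext [0.067 0.073] mec [ 0.6654 -0.1537] 0.0369 z [0.0557 0.0606 0.0619]
```

>>> move_arm(targets=[0.02, -0.06, -0.06, 0, 0.036, -0.115, -0.12, 0, 0.036, -0.115, -0.12, 0, 0.036, -0.115, -0.12, 0, 0.036, -0.115, -0.12, 0, 0.036, -0.115, -0.12, 0, 0.036, -0.115, -0.12, 0, 0.036, -0.115, -0.12, 0])

```text
clock: 2.85
tcp_pos: [0.4447, -0.1822, 0.2148]
orientation: [-180.0, 0.1, 158.3]
wrist_force: [0.4, 0.7, 0.7]
gripper_width: 0.0856
finger_force: 0.0
```

Run:
```python
from h import *
X,im=wrist('w2')
rep(X,'mould',(.446,-.185),.055,[(.09,.102),(.055,.09)])
rep(X,'stand',(.667,-.154),.06,[(.055,.066)])
```

```text
clk 2.85 tcp [ 0.4447 -0.1822  0.2148] [-1.7999e+02  1.2000e-01  1.5830e+02] w 0.0856 F [0.4 0.7 0.7]
mould (0.09, 0.102) 1290 mid [ 0.4459 -0.1851] ext [0.068 0.068] mec [ 0.4458 -0.1853] 0.0344 z [0.091  0.0966 0.0981]
mould (0.055, 0.09) 2207 mid [ 0.4437 -0.1831] ext [0.063 0.063] mec [ 0.443  -0.1842] 0.0325 z [0.0551 0.0698 0.0881]
stand (0.055, 0.066) 316 mid [ 0.6487 -0.1597] ext [0.04 0.06] mec [ 0.6495 -0.1599] 0.0317 z [0.0557 0.0605 0.0619]
```

View pics/w2.png

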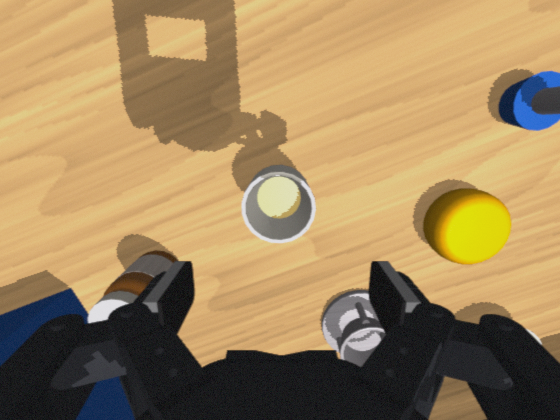

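The wrist picture shows the mould rim centred at about (279,207) with the fingers at (180,290) and (385,290), and clear space on both sides. I'm aligning and descending.

>>> move_arm(targets=[0.002, -0.005, -0.04, 0, 0.002, -0.005, -0.08, 0, 0.002, -0.005, -0.12, 0, 0.002, -0.005, -0.155, 0, 0.002, -0.005, -0.155, 0, 0.002, -0.005, -0.155, 0, 0.002, -0.005, -0.155, 0, 0.002, -0.005, -0.155, 0])

```text
clock: 3.57
tcp_pos: [0.4463, -0.1861, 0.1223]
orientation: [-180.0, 0.1, 158.2]
wrist_force: [0.1, -0.7, -0.4]
gripper_width: 0.0854
finger_force: 0.0
```

Run:
```python
from h import *
X,im=wrist()
rep(X,'mould',(.446,-.185),.055,[(.09,.102)])
```

```text
clk 3.57 tcp [ 0.4463 -0.1861  0.1223] [-1.7999e+02  1.5000e-01  1.5825e+02] w 0.0854 F [ 0.1 -0.7 -0.4]
mould (0.09, 0.102) 2983 mid [ 0.4459 -0.1855] ext [0.068 0.068] mec [ 0.4461 -0.1857] 0.0346 z [0.0908 0.0965 0.0979]
```

>>> move_arm(targets=[0, 0.001, -0.03, 0, 0, 0.001, -0.06, 0, 0, 0.001, -0.09, 0, 0, 0.001, -0.12, 0, 0, 0.001, -0.12, 0, 0, 0.001, -0.12, 0, 0, 0.001, -0.12, 0, 0, 0.001, -0.12, 0])

```text
clock: 4.28
tcp_pos: [0.4463, -0.1855, 0.05]
orientation: [-180.0, 0.1, 158.2]
wrist_force: [-0.8, -0.7, 0.1]
gripper_width: 0.0854
finger_force: 0.0
```

>>> move_arm(targets=[0, 0, 0, 0, 0, 0, 0, 0, 0, 0, 0, 0, 0, 0, 0, 0, 0, 0, 0, 0, 0, 0, 0, 0, 0, 0, 0, 0, 0, 0, 0, 0], hand=1, grip_force=40)

```text
clock: 4.95
tcp_pos: [0.4462, -0.1855, 0.0498]
orientation: [-180.0, 0.1, 158.2]
wrist_force: [-1.3, 0.6, 9.7]
gripper_width: 0.0668
finger_force: 43.3
```

>>> move_arm(targets=[0, 0, 0.02, 0, 0, 0, 0.06, 0, 0, 0, 0.12, 0, 0.03, 0.005, 0.18, 0, 0.08, 0.01, 0.22, 0, 0.12, 0.02, 0.22, 0, 0.12, 0.02, 0.22, 0, 0.12, 0.02, 0.22, 0])

```text
clock: 5.62
tcp_pos: [0.5179, -0.1728, 0.1803]
orientation: [-180.0, -0.0, 158.3]
wrist_force: [-0.3, 0.5, -3.2]
gripper_width: 0.0667
finger_force: 45.9
```

Run:
```python
from h import *
X,im=wrist('w3')
rep(X,'stand',(.665,-.154),.06,[(.055,.066),(.006,.014)])
p=readout.read_state()['tcp_pos']
rep(X,'mould',p[:2],.045,[(p[2]+.03,p[2]+.06)])
```

```text
clk 5.62 tcp [ 0.5179 -0.1728  0.1803] [-1.800e+02 -3.000e-02  1.583e+02] w 0.0667 F [-0.3  0.5 -3.2]
stand (0.055, 0.066) 0
stand (0.006, 0.014) 0
mould (np.float64(0.21000865603390176), np.float64(0.24000865603390176)) 11210 mid [ 0.5152 -0.1723] ext [0.063 0.088] mec [ 0.5171 -0.173 ] 0.0451 z [0.2112 0.2238 0.2361]
```

View pics/w3.png

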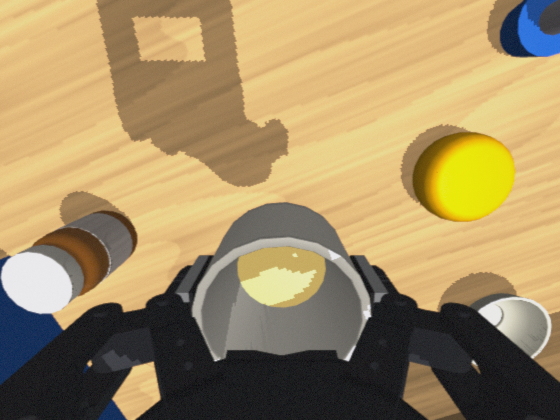

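The mould is held straight: its rim is centred at (280,305) between both fingers. The stand is hidden behind the hand, so I'll use the earlier fixes of about (0.665, -0.154).

>>> move_arm(targets=[0.05, 0.008, 0, 0, 0.11, 0.016, 0, 0, 0.17, 0.024, 0, 0, 0.22, 0.03, -0.02, 0, 0.245, 0.031, -0.05, 0, 0.245, 0.031, -0.05, 0, 0.245, 0.031, -0.05, 0, 0.245, 0.031, -0.05, 0])

```text
clock: 6.33
tcp_pos: [0.6638, -0.1551, 0.151]
orientation: [-180.0, -0.0, 158.2]
wrist_force: [0.3, 0.9, -1.0]
gripper_width: 0.0669
finger_force: 46.3
```

Run:
```python
from h import *
p=readout.read_state();print(p['clock'],p['tcp_pos'],p['wrist_force'])
for c in('top','scene'):
    im,d=optics.get_image(c);np.savez('%s.npz'%c,im=im,d=d)
    X,_=cloud(c); rep(X,c+'stand',(.667,-.154),.065,[(.055,.066),(.006,.014)])
    rep(X,c+'mould',(.667,-.154),.05,[(.1,.125),(.125,.15)])
a=np.load('scene.npz')['im'][170:300,150:290];cv2.imwrite('pics/s2.png',cv2.resize(a[:,:,::-1],None,fx=4,fy=4,interpolation=3))
```

```text
6.3333 [ 0.66378428 -0.15509078  0.15102773] [ 0.25901187  0.91964527 -0.97983532]
topstand (0.055, 0.066) 0
topstand (0.006, 0.014) 69 mid [ 0.6759 -0.1131] ext [0.049 0.018] mec [ 0.6762 -0.112 ] 0.0256 z [0.0069 0.0103 0.0127]
topmould (0.1, 0.125) 0
topmould (0.125, 0.15) 0
scenestand (0.055, 0.066) 85 mid [ 0.6726 -0.1548] ext [0.066 0.071] mec [ 0.67   -0.1541] 0.0374 z [0.0557 0.0589 0.0626]
scenestand (0.006, 0.014) 477 mid [ 0.6779 -0.1564] ext [0.089 0.113] mec [ 0.6637 -0.1556] 0.0588 z [0.0064 0.0093 0.0129]
scenemould (0.1, 0.125) 34 mid [ 0.6852 -0.1513] ext [0.017 0.039] mec [ 0.6843 -0.1513] 0.0201 z [0.1031 0.1136 0.1236]
scenemould (0.125, 0.15) 54 mid [ 0.6822 -0.1559] ext [0.038 0.058] mec [ 0.6823 -0.1559] 0.0294 z [0.1269 0.1427 0.1496]
```

View pics/s2.png

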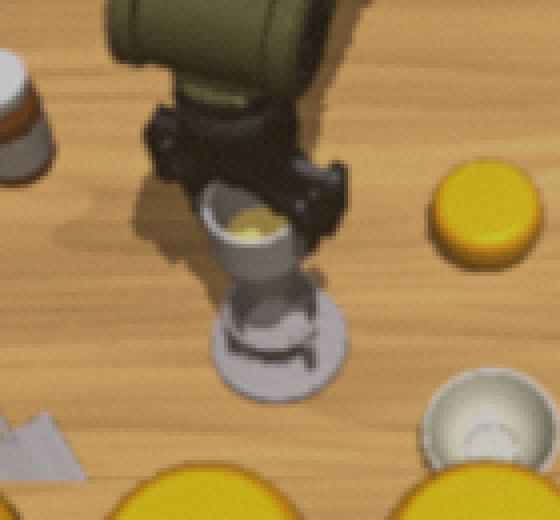

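The crop shows the mould (rim at about (250,215)) upright and roughly above the stand collar at (270,300). I'm descending to just above home.

>>> move_arm(targets=[0.002, 0.002, -0.03, 0, 0.002, 0.002, -0.06, 0, 0.002, 0.002, -0.08, 0, 0.002, 0.002, -0.09, 0, 0.002, 0.002, -0.1, 0, 0.002, 0.002, -0.11, 0, 0.002, 0.002, -0.11, 0, 0.002, 0.002, -0.11, 0])

```text
clock: 7.1
tcp_pos: [0.6659, -0.1535, 0.0849]
orientation: [180.0, 0.0, 158.2]
wrist_force: [0.6, -0.1, -0.9]
gripper_width: 0.067
finger_force: 46.3
```

>>> move_arm(targets=[-0.001, 0, -0.003, 0, -0.001, 0, -0.006, 0, -0.001, 0, -0.009, 0, -0.001, 0, -0.012, 0, -0.001, 0, -0.014, 0, -0.001, 0, -0.016, 0, -0.001, 0, -0.016, 0, -0.001, 0, -0.016, 0])

```text
clock: 7.77
tcp_pos: [0.6652, -0.1534, 0.0749]
orientation: [180.0, -0.0, 158.2]
wrist_force: [1.4, -0.4, -2.0]
gripper_width: 0.0669
finger_force: 46.3
```

>>> move_arm(targets=[0, 0, -0.001, 0, 0, 0, -0.002, 0, 0, 0, -0.003, 0, 0, 0, -0.004, 0, 0, 0, -0.005, 0, 0, 0, -0.006, 0, 0, 0, -0.006, 0, 0, 0, -0.006, 0])

```text
clock: 8.43
tcp_pos: [0.6655, -0.1537, 0.0717]
orientation: [-180.0, 0.1, 158.2]
wrist_force: [2.1, -3.6, 1.1]
gripper_width: 0.0667
finger_force: 46.5
```

>>> move_arm(targets=[0.0005, -0.001, 0, 0, 0.0005, -0.001, -0.001, 0, 0.0005, -0.001, -0.002, 0, 0.0005, -0.001, -0.003, 0, 0.0005, -0.001, -0.003, 0, 0.0005, -0.001, -0.003, 0, 0.0005, -0.001, -0.003, 0, 0.0005, -0.001, -0.003, 0])

```text
clock: 9.1
tcp_pos: [0.666, -0.154, 0.0705]
orientation: [180.0, 0.1, 158.2]
wrist_force: [1.4, 0.4, 6.9]
gripper_width: 0.067
finger_force: 47.1
```

>>> move_arm(targets=[0.0005, 0, -0.001, 0, 0.0005, 0, -0.002, 0, 0.0005, 0, -0.002, 0, 0.0005, 0, -0.002, 0, 0.0005, 0, -0.002, 0, 0.0005, 0, -0.002, 0, 0.0005, 0, -0.002, 0, 0.0005, 0, -0.002, 0])

```text
clock: 9.77
tcp_pos: [0.6662, -0.154, 0.0704]
orientation: [180.0, 0.1, 158.2]
wrist_force: [-4.6, 1.2, 15.9]
gripper_width: 0.067
finger_force: 47.6
```

>>> move_arm(targets=[0, 0, 0, 0, 0, 0, 0, 0, 0, 0, 0, 0, 0, 0, 0, 0, 0, 0, 0, 0, 0, 0, 0, 0, 0, 0, 0, 0, 0, 0, 0, 0], hand=-1)

```text
clock: 10.43
tcp_pos: [0.6658, -0.154, 0.0683]
orientation: [-180.0, -0.0, 158.2]
wrist_force: [0.1, -0.4, -0.1]
gripper_width: 0.0854
finger_force: 0.0
```

>>> move_arm(targets=[0, 0, 0.04, 0, 0, 0, 0.1, 0, 0, 0, 0.16, 0, 0, 0, 0.22, 0, -0.06, 0.01, 0.28, 0, -0.1, 0.01, 0.3, 0, -0.1, 0.01, 0.3, 0, -0.1, 0.01, 0.3, 0])

```text
clock: 11.1
tcp_pos: [0.6055, -0.1481, 0.2503]
orientation: [180.0, 0.2, 158.2]
wrist_force: [0.7, -0.1, -0.2]
gripper_width: 0.0855
finger_force: 0.0
```

Run:
```python
from h import *
X,im=wrist('w4')
rep(X,'mould',(.666,-.154),.055,[(.11,.125)])
p=band(X,(.666,-.154),.05,.112,.125)
A=np.c_[p[:,:2]-[.666,-.154],np.ones(len(p))]
for k in range(4):
    c=np.linalg.lstsq(A,p[:,2],rcond=None)[0]; k2=abs(A@c-p[:,2])<.0015; A,p=A[k2],p[k2]
print('plane tilt deg',np.degrees(c[:2]),'z',c[2],len(p))
```

```text
clk 11.1 tcp [ 0.6055 -0.1481  0.2503] [1.7999e+02 1.7000e-01 1.5822e+02] w 0.0855 F [ 0.7 -0.1 -0.2]
mould (0.11, 0.125) 1126 mid [ 0.666  -0.1539] ext [0.068 0.068] mec [ 0.6662 -0.1538] 0.0344 z [0.111  0.1171 0.1187]
plane tilt deg [-0.68423948 -0.0917702 ] z 0.11729389062248985 575
```

View pics/w4.png

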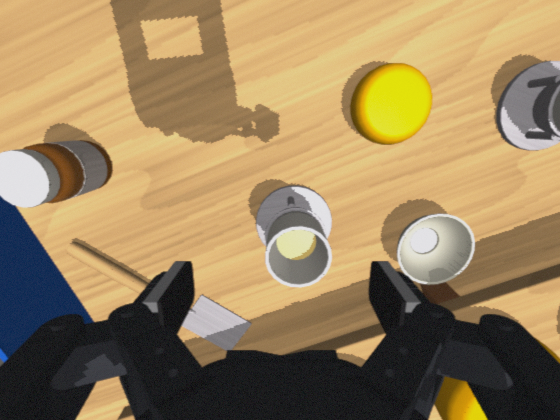

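The mould sits centred in the stand at (298,255) with its rim at z = 0.117, which is fully home. Now the follower.

>>> move_arm(targets=[-0.06, 0.09, 0, 0, -0.12, 0.18, 0, 0, -0.19, 0.28, 0, 0, -0.25, 0.38, 0, 0, -0.26, 0.415, -0.04, 0, -0.26, 0.415, -0.06, 0, -0.26, 0.415, -0.06, 0, -0.26, 0.415, -0.06, 0])

```text
clock: 11.82
tcp_pos: [0.4472, 0.1046, 0.2096]
orientation: [-179.9, -0.3, 158.4]
wrist_force: [-0.5, -1.4, -0.3]
gripper_width: 0.0852
finger_force: 0.0
```

>>> move_arm(targets=[0, 0, 0, 0, 0, 0, 0, 0, 0, 0, 0, 0, 0, 0, 0, 0, 0, 0, 0, 0, 0, 0, 0, 0, 0, 0, 0, 0, 0, 0, 0, 0])

```text
clock: 12.48
tcp_pos: [0.45, 0.1007, 0.2124]
orientation: [180.0, 0.0, 158.2]
wrist_force: [-0.5, -0.3, 0.1]
gripper_width: 0.0855
finger_force: 0.0
```

Run:
```python
from h import *
X,im=wrist('w5')
rep(X,'fol',(.456,.103),.045,[(.083,.09),(.045,.08),(.028,.034)])
```

```text
clk 12.48 tcp [0.45   0.1007 0.2124] [180.     0.   158.21] w 0.0855 F [-0.5 -0.3  0.1]
fol (0.083, 0.09) 553 mid [0.4564 0.1035] ext [0.025 0.025] mec [0.4567 0.1034] 0.0131 z [0.0849 0.0869 0.0881]
fol (0.045, 0.08) 174 mid [0.4495 0.1048] ext [0.012 0.023] mec [0.452  0.1048] 0.0122 z [0.0469 0.0639 0.0791]
fol (0.028, 0.034) 1264 mid [0.4566 0.1033] ext [0.058 0.058] mec [0.4566 0.1035] 0.0291 z [0.031  0.0322 0.0333]
```

>>> move_arm(targets=[0.011, 0.0045, -0.04, 0, 0.011, 0.0045, -0.09, 0, 0.011, 0.0045, -0.14, 0, 0.011, 0.0045, -0.19, 0, 0.011, 0.0045, -0.23, 0, 0.011, 0.0045, -0.26, 0, 0.011, 0.0045, -0.275, 0, 0.011, 0.0045, -0.275, 0])

```text
clock: 13.2
tcp_pos: [0.4557, 0.1035, 0.046]
orientation: [-179.9, -0.1, 158.2]
wrist_force: [-0.5, 0.2, 0.2]
gripper_width: 0.0855
finger_force: 0.0
```

>>> move_arm(targets=[0, 0, 0, 0, 0, 0, 0, 0, 0, 0, 0, 0, 0, 0, 0, 0, 0, 0, 0, 0, 0, 0, 0, 0, 0, 0, 0, 0, 0, 0, 0, 0], hand=1, grip_force=40)

```text
clock: 13.87
tcp_pos: [0.4568, 0.1037, 0.048]
orientation: [180.0, 0.1, 158.2]
wrist_force: [-1.3, -0.8, 6.4]
gripper_width: 0.0251
finger_force: 39.0
```

>>> move_arm(targets=[0, 0, 0.02, 0, 0, 0, 0.06, 0, 0, 0, 0.12, 0, 0, 0, 0.18, 0, 0, 0, 0.24, 0, 0, 0, 0.27, 0, 0, 0, 0.27, 0, 0, 0, 0.27, 0])

```text
clock: 14.53
tcp_pos: [0.4564, 0.1037, 0.2095]
orientation: [180.0, 0.0, 158.2]
wrist_force: [0.1, 0.4, -2.9]
gripper_width: 0.0249
finger_force: 39.8
```

Run:
```python
from h import *
X,im=wrist('w6');p=readout.read_state()['tcp_pos']
rep(X,'plug',p[:2],.04,[(p[2]-.02,p[2]-.012),(p[2]-.055,p[2]-.02)])
```

```text
clk 14.53 tcp [0.4564 0.1037 0.2095] [1.7997e+02 5.0000e-02 1.5824e+02] w 0.0249 F [ 0.1  0.4 -2.9]
plug (np.float64(0.18835763883362192), np.float64(0.1963576388336219)) 3216 mid [0.449  0.1042] ext [0.043 0.057] mec [0.4563 0.1038] 0.0291 z [0.1926 0.1937 0.1947]
plug (np.float64(0.1533576388336219), np.float64(0.18835763883362192)) 116 mid [0.4362 0.1128] ext [0.015 0.029] mec [0.4368 0.1128] 0.0163 z [0.1645 0.1769 0.1876]
```

View pics/w6.png

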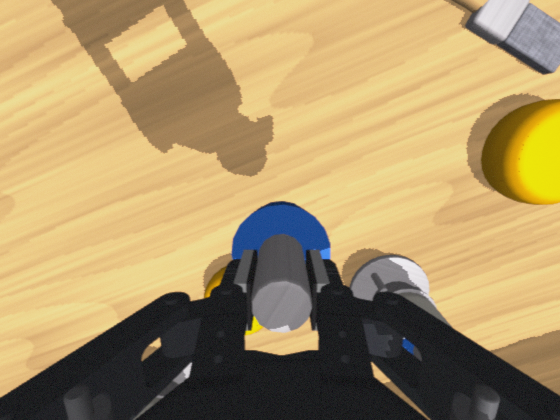

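The follower hangs upright, with the plug centred below the stem at (280,245). I'm carrying it over to the mould.

>>> move_arm(targets=[0.04, -0.05, 0, 0, 0.09, -0.11, 0, 0, 0.14, -0.17, 0, 0, 0.19, -0.23, 0, 0, 0.24, -0.29, 0, 0, 0.28, -0.345, 0, 0, 0.32, -0.39, 0, 0, 0.3495, -0.429, 0, 0])

```text
clock: 15.25
tcp_pos: [0.6653, -0.1538, 0.2065]
orientation: [-180.0, -0.2, 158.2]
wrist_force: [0.7, 0.8, -2.3]
gripper_width: 0.0251
finger_force: 39.7
```

>>> move_arm(targets=[0, 0, 0, 0, 0, 0, 0, 0, 0, 0, 0, 0, 0, 0, 0, 0, 0, 0, 0, 0, 0, 0, 0, 0, 0, 0, 0, 0, 0, 0, 0, 0])

```text
clock: 15.92
tcp_pos: [0.6649, -0.1517, 0.2098]
orientation: [180.0, 0.0, 158.3]
wrist_force: [-0.0, -0.0, -1.4]
gripper_width: 0.025
finger_force: 39.9
```

>>> move_arm(targets=[0.002, -0.0035, -0.02, 0, 0.002, -0.0035, -0.04, 0, 0.002, -0.0035, -0.06, 0, 0.002, -0.0035, -0.08, 0, 0.002, -0.0035, -0.095, 0, 0.002, -0.0035, -0.105, 0, 0.002, -0.0035, -0.115, 0, 0.002, -0.0035, -0.115, 0])

```text
clock: 16.58
tcp_pos: [0.6658, -0.1542, 0.139]
orientation: [-180.0, -0.1, 158.2]
wrist_force: [0.2, 0.5, -2.3]
gripper_width: 0.0252
finger_force: 40.0
```

>>> move_arm(targets=[0, 0, -0.001, 0, 0, 0, -0.003, 0, 0, 0, -0.005, 0, 0, 0, -0.007, 0, 0, 0, -0.009, 0, 0, 0, -0.01, 0, 0, 0, -0.01, 0, 0, 0, -0.01, 0])

```text
clock: 17.25
tcp_pos: [0.6661, -0.1543, 0.1344]
orientation: [-180.0, -0.0, 158.2]
wrist_force: [-0.1, 0.8, -2.1]
gripper_width: 0.0253
finger_force: 40.0
```

>>> move_arm(targets=[0, 0.0007, -0.001, 0, 0, 0.0007, -0.003, 0, 0, 0.0007, -0.005, 0, 0, 0.0007, -0.007, 0, 0, 0.0007, -0.008, 0, 0, 0.0007, -0.009, 0, 0, 0.0007, -0.009, 0, 0, 0.0007, -0.009, 0])

```text
clock: 17.92
tcp_pos: [0.6661, -0.1538, 0.129]
orientation: [-180.0, -0.0, 158.2]
wrist_force: [-0.3, 0.7, -1.8]
gripper_width: 0.0251
finger_force: 40.0
```

>>> move_arm(targets=[0, 0, -0.001, 0, 0, 0, -0.001, 0, 0, 0, -0.002, 0, 0, 0, -0.002, 0, 0, 0, -0.003, 0, 0, 0, -0.003, 0, 0, 0, -0.003, 0, 0, 0, -0.003, 0])

```text
clock: 18.58
tcp_pos: [0.6662, -0.1538, 0.1273]
orientation: [180.0, 0.0, 158.2]
wrist_force: [1.7, 1.2, -0.9]
gripper_width: 0.0252
finger_force: 40.0
```

Touching; easing it home.

>>> move_arm(targets=[0.0003, 0.0003, -0.001, 0, 0.0003, 0.0003, -0.002, 0, 0.0003, 0.0003, -0.003, 0, 0.0003, 0.0003, -0.003, 0, 0.0003, 0.0003, -0.003, 0, 0.0003, 0.0003, -0.003, 0, 0.0003, 0.0003, -0.003, 0, 0.0003, 0.0003, -0.003, 0])

```text
clock: 19.25
tcp_pos: [0.6666, -0.1538, 0.1266]
orientation: [180.0, 0.1, 158.2]
wrist_force: [-2.8, 0.4, 7.2]
gripper_width: 0.0254
finger_force: 40.9
```

>>> move_arm(targets=[-0.0005, 0, -0.001, 0, -0.0005, 0, -0.0015, 0, -0.0005, 0, -0.0015, 0, -0.0005, 0, -0.0015, 0, -0.0005, 0, -0.0015, 0, -0.0005, 0, -0.0015, 0, -0.0005, 0, -0.0015, 0, -0.0005, 0, -0.0015, 0])

```text
clock: 19.92
tcp_pos: [0.6666, -0.1539, 0.1265]
orientation: [180.0, 0.2, 158.2]
wrist_force: [-3.4, 0.8, 11.9]
gripper_width: 0.0252
finger_force: 41.2
```

>>> move_arm(targets=[0, 0, 0, 0, 0, 0, 0, 0, 0, 0, 0, 0, 0, 0, 0, 0, 0, 0, 0, 0, 0, 0, 0, 0, 0, 0, 0, 0, 0, 0, 0, 0], hand=-1)

```text
clock: 20.58
tcp_pos: [0.666, -0.1536, 0.1245]
orientation: [-180.0, -0.0, 158.2]
wrist_force: [-0.0, 0.3, -0.1]
gripper_width: 0.0854
finger_force: 0.0
```

>>> move_arm(targets=[0, 0, 0.03, 0, 0, 0, 0.08, 0, 0, 0, 0.14, 0, 0, 0, 0.19, 0, -0.05, 0.01, 0.22, 0, -0.1, 0.01, 0.22, 0, -0.1, 0.01, 0.22, 0, -0.1, 0.01, 0.22, 0])

```text
clock: 21.25
tcp_pos: [0.6053, -0.1477, 0.2573]
orientation: [180.0, 0.0, 158.2]
wrist_force: [0.5, 0.6, 0.8]
gripper_width: 0.0855
finger_force: 0.0
```

Run:
```python
from h import *
X,im=wrist('w7')
rep(X,'rim',(.666,-.154),.05,[(.1145,.122)])
rep(X,'stemtop',(.666,-.154),.03,[(.155,.175)])
rep(X,'plugtop',(.666,-.154),.027,[(.105,.1145)])
```

```text
clk 21.25 tcp [ 0.6053 -0.1477  0.2573] [1.8000e+02 5.0000e-02 1.5822e+02] w 0.0855 F [0.5 0.6 0.8]
rim (0.1145, 0.122) 726 mid [ 0.6656 -0.1536] ext [0.067 0.067] mec [ 0.6662 -0.1537] 0.0341 z [0.1152 0.1176 0.1192]
stemtop (0.155, 0.175) 683 mid [ 0.6661 -0.1532] ext [0.026 0.025] mec [ 0.6662 -0.1535] 0.0131 z [0.1578 0.1654 0.1666]
plugtop (0.105, 0.1145) 1136 mid [ 0.6649 -0.1541] ext [0.051 0.054] mec [ 0.6661 -0.1541] 0.027 z [0.1097 0.1108 0.1119]
```

View pics/w7.png

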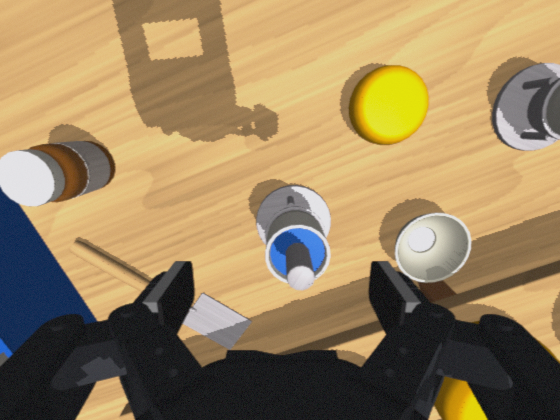

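The follower sits centred and level in the mould at (298,250). The stem top is at z ≈ 0.165, the plug top at 0.110 and the rim at 0.117, all as expected. The gripper is clear, so I'm handing in.

```bash
python3 -c "
from plant import order
print(order.close_job())"
```

```text
the job is handed in; nothing more can be done
None
```

The job is handed in at about 21 s of the 64 s allowed: the mould is fully home in the empty stand (rim at z ≈ 0.117 m), the follower sits level and home in it (plug top at z ≈ 0.110 m), and the gripper is open and clear, having touched nothing else.

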